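Clamp a control bottle in the ratchet bottle clamp

ROBOT

A 6-joint arm with a two-finger parallel gripper is mounted at the origin on a cart in front of the work surface, level with it; the furniture and walls round the work are solid. World frame = base frame: x ahead of the robot, y to its left, z up, the work surface at z = 0. Lengths are in m, angles in degrees, forces in N, time in s.
With the tool pointing down it reaches from about 0.4 to 0.825 m from the base axis. Payload 7 kg.
Tool frame: the origin (TCP) lies midway between the tips of the shut fingers; the grasp point (between the pads) lies 19 mm behind it; z points along the fingers, y is the line along which they close (so a half turn about z gives the same grasp; the last joint's range is limited). The gripper opens to 88 mm and grips with 3 to 60 N. Pads are 19 mm wide; open, the fingers measure 130 mm over their backs; the gripper's body (78 mm by 193 mm) begins 47 mm behind the grasp point.
Start: joints at [84.517, 20.546, 0.682, 0, -70.136, -16.507], TCP at [0.253, 0.626, 0.227] pointing down, gripper open.
Joint ranges: [-176.03, 176.03], [-82.01, 121.73], [-58.28, 71.71], [-173.87, 95.51], [-174.79, -0.11], [-173.66, 173.66]. Speed limits (degrees/s): [136.94, 136.94, 172.46, 180, 180, 180].

INTERFACE

Orientations are given as a 3x3 rotation matrix whose columns are the frame's x, y, z axes.
In Python, from rig import robot gives the robot as it stands. Calls block until the motion is done:
- robot.goto(position, orientation): joint-space move of the TCP to a pose.
- robot.servo_line(position, ori=None, speed=0.15): straight line of the TCP; ori=None keeps the orientation; speed is the mean speed in m/s.
- robot.movej(angles): joint-space move.
- robot.move_gripper(opening): opening from 0.0 (shut) to 1.0 (fully open); the grip force is fixed at half the most; returns when the fingers have stopped.
- robot.dwell(seconds).
- robot.ik(position, orientation): joint angles nearest the present ones, or None.
- robot.grab_frame(name): name is "side" or "top" or "wrist"; returns (picture, depth): 420x560x3 uint8, red, green, blue; 420x560 float32, m along the optical axis (not along the pixel's ray), 0 where there is no reading.
- robot.camera_info(name): a dict with "vfov" (degrees; the focal length in pixels is half the picture's height over the tangent of half this angle, whatever the lens; pixels are square), "cx", "cy" (the principal point, pixels), "view" (4x4, takes a point from world to camera coordinates); the wrist camera has in their place "T_tool_cam" (4x4, takes a point from camera to tool coordinates, whose origin is the TCP and whose axes are the flange's). Camera axes: x right, y down, z forward; pixel columns grow to the right and rows downward; lengths in m; the calibration is good to about 2 mm. A picture is of the moment at which its call begins: read the wrist's pose just before it. camera_info takes no time and is no camera call.
A pose or a line that the arm cannot do raises robot.Unreachable and nothing moves.
- robot.job_done(): hands the job in; it is judged then, once.
Readings, each from a call of its own:
- robot.read_t(): time.
- robot.read_qpos(): joint angles.
- robot.read_qvel(): joint speeds.
- robot.read_effort(): joint torques, N m.
- robot.read_position(): TCP position.
- robot.read_tcp_rot(): TCP orientation.
- robot.read_force(): force on the tool from outside, world axes, zero at the start.
- robot.read_ft_torque(): the same for the moment, N m.
- robot.read_grip_width(): opening from 0.0 (shut) to 1.0 (fully open).
- robot.read_finger_force(): force on a finger pad.
Only numpy, scipy, OpenCV 4.12 (cv2) and the standard library are available. Lean on these libraries where they do the work, as an engineer would, in place of code of your own. Each camera call takes 0.05 s, during which the arm holds its last target. There are 200 camera calls.

TASK

Stand the red-capped control bottle from the front of the bench upright in the blue ratchet clamp, between the sprung jaw and the vee anvil, and let go of it. Then pump the red handle back and forth in full strokes, so that the ratchet brings the jaw up tooth by tooth, and stop after the first stroke whose forward push ends at about 6.5 N or more (an empty stroke takes 1 to 2 N): the bottle is then held firmly, and further teeth would crack it. Move the jaw only by the handle, leave the handle drawn right back, away from the bottle, and do not disturb the orange-capped bottle or the timer beside the clamp.

Things in the scene. Friction and masses are not known exactly. Their poses are not given: they have to be found in the camera images.
- clamp: blue ratchet bottle clamp, fixed to the bench; base plate 212 (x=-100..112) x 90 x 12 mm. Origin on its underside. x axis: along the ram, from lever to bottle. Rubber vee anvil, 12 to 48 mm high, opens to the jaw; it is set in its slot so that a bottle seated in it is centred at y=0 and anywhere from x=58 to 66. Beside the bottle (+-y) is room for fingers; bridge block (x=-50..-25) up to z=89
- nest (a point): point on top of the base plate (12 mm above the bench), between jaw and vee, at x=54, y=0 mm in the clamp's frame, axes as the clamp's: stand the bottle here, centre of its underside within about 3 mm; the jaw pushes it the last 4 to 12 mm into the vee
- pivot (a point): on the lever's pivot axis (which is parallel to the clamp's y): at x=-70, y=0, z=14 mm in the clamp's frame, axes as the clamp's
- jaw: sprung pad of the jaw, 9 mm thick (x), 26 wide, 26 high; origin: centre of its rubber face, 40 mm above the bench; x to the bottle. Starts at x=26 to 35 mm in the clamp's frame. A spring (1.3 N/mm, 6 N preload, 22 mm travel) joins it to the ram, so once it rests on the bottle its position no longer shows how hard it presses. Do not push it by hand
- handle_grip (a point): centre of the red cross grip on top of the lever: a level round bar along the clamp's y, 18 mm diameter, 64 mm long, which revolves freely about its own axis; 112 mm from the pivot, about 125 mm above the bench. Pinch it from above with the fingers closing along the clamp's x (one in front, one behind); it moves with the lever. Axes turn with the lever
- lever (a joint): lever angle, rad: 0 = drawn right back (stop; leans 0.128 from the bottle), 0.256 = full forward (hard stop; leans 0.128 to it); 28 mm at the grip. Stays where left. Push at the grip, square to the lever, is tripled at the ram. A stroke: back below 0.02, forward past 0.225 even if the arm yields under load; wins one 6 mm tooth, the first maybe less. Push 1-2 N empty, +2.6 N per tooth of squeeze
- control_hi: control bottle with the red cap, upright at the front of the bench, right of the analyser, round, 29 mm diameter, 56 mm high, about 60 g; origin at the centre of its underside, z up. To be clamped: held properly the jaw presses on it with 10 to 30 N; more than 36 N cracks it
- control_lo: control bottle with the orange cap, else the same (29 mm diameter, 56 mm high), standing near the red one at the front of the bench; leave it alone
- timer: white bench timer, 42 x 70 x 64 mm, standing to the left of the clamp, origin at the centre of its underside; leave it alone
There are look-alikes about, which are no part of the job. What is shaped like the control_hi but green is not meant.

How it is judged:
By the outcome, as a careful person would: the job done as asked, in the order asked, and still so for the second after the job is handed in, with the robot touching nothing.
It also fails if it takes over 67 s, if anything falls off the work surface, if the arm or the gripper's body presses on something with over 40 N, if the wrist force passes 120 N, or if a joint passes its speed limit or range.

## Working session

There is one attempt and no reset: what is moved stays moved. The work goes in short steps, each a Python script; the robot and the scene stay as the last script left them, time stands still between calls to the robot, and variables do not carry over. Pictures are saved under pics/ and viewed, at most 10 in all, crops included, and the job is handed in when it is done.

```bash
ls; mkdir -p pics
cat > h.py <<'E'
import numpy as np, cv2
from rig import robot
def save(name,fn):
    p,d=robot.grab_frame(name); cv2.imwrite('pics/'+fn+'.png',p[:,:,::-1]); np.save('pics/'+fn+'.npy',d); return p,d
def K(name):
    c=robot.camera_info(name); return 210/np.tan(np.radians(c['vfov']/2)),c['cx'],c['cy'],c
def world(name,u,v,z,T=None):
    f,cx,cy,c=K(name); p=np.array([(u-cx)/f*z,(v-cy)/f*z,z,1.0])
    M=np.linalg.inv(np.array(c['view'])) if T is None else T@np.array(c['T_tool_cam'])
    return (M@p)[:3]
def tool():
    T=np.eye(4);T[:3,:3]=robot.read_tcp_rot();T[:3,3]=robot.read_position();return T
E
python3 - <<'E'
from h import *
for n in("side","top"): save(n,n+'0')
for n in("side","top","wrist"): print(n,robot.camera_info(n))
a=[cv2.imread('pics/%s0.png'%n) for n in("side","top")]
print(robot.read_t(),robot.read_tcp_rot())
E
```

```text
pics
side {'vfov': 49.363439043183945, 'cx': 276.26263782012205, 'cy': 200.9364300770595, 'view': array([[ 0.95835561,  0.28493844, -0.01909508, -0.51845598],
       [ 0.13563862, -0.51300568, -0.84760093,  0.02494583],
       [-0.25130997,  0.80971307, -0.53029052,  1.4085926 ],
       [ 0.        ,  0.        ,  0.        ,  1.        ]])}
top {'vfov': 50.979019243006896, 'cx': 275.79483152982687, 'cy': 204.70089927370762, 'view': array([[-0.01352624, -0.99938402, -0.03238236,  0.08373768],
       [-0.98175055,  0.01941743, -0.18917935,  0.54558291],
       [ 0.18969161,  0.02923251, -0.98140845,  1.15622504],
       [ 0.        ,  0.        ,  0.        ,  1.        ]])}
wrist {'vfov': 65.46754848343805, 'cx': 278.63162838705034, 'cy': 210.834246482927, 'T_tool_cam': array([[ 7.11127509e-04, -9.67869951e-01, -2.51450297e-01,
         6.60054941e-02],
       [ 9.99999338e-01,  9.15628552e-04, -6.96289984e-04,
         4.72126682e-04],
       [ 9.04153224e-04, -2.51449636e-01,  9.67869962e-01,
        -1.58687445e-01],
       [ 0.00000000e+00,  0.00000000e+00,  0.00000000e+00,
         1.00000000e+00]])}
0.1 [[ 9.27206489e-01 -3.74550313e-01 -4.36165266e-04]
 [-3.74550541e-01 -9.27205365e-01 -1.45018462e-03]
 [ 1.38752327e-04  1.50798652e-03 -9.99998853e-01]]
```

View pics/side0.png

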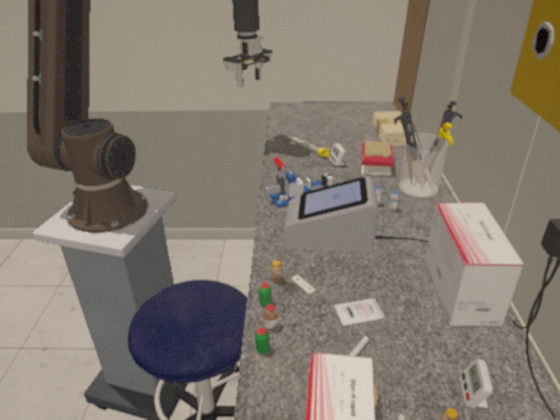

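View pics/top0.png

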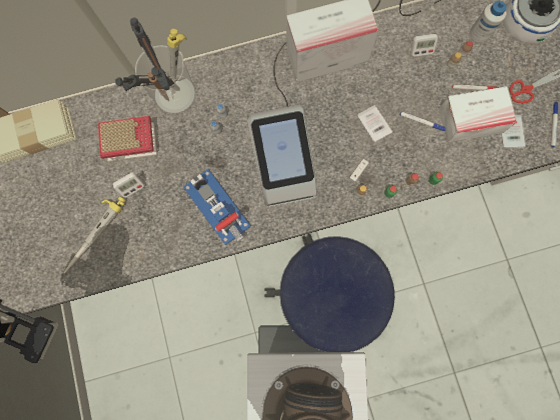

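Top view: the clamp is around (217,207) with its red grip at (228,222). The timer is at (128,185), the orange bottle at (363,189), the red one at (413,178), and the green look-alikes at (392,190) and (437,178). I'll enlarge these.

Run:
```python
from h import *
p=cv2.imread('pics/top0.png');d=np.load('pics/top0.npy')
a=cv2.resize(p[160:250,175:265],(540,540),interpolation=cv2.INTER_CUBIC)
b=cv2.resize(p[165:205,350:450],(600,240),interpolation=cv2.INTER_CUBIC)
im=np.zeros((600,800,3),np.uint8); im[:540,:540]=a; im[:540,545:]=cv2.resize(p[160:205,350:371],(255,540)) ; 
cv2.imwrite('pics/c1.png',im[:540,:540])
for n,u,v in[('red',413,178),('or',363,189),('g1',392,190),('g2',437,178),('grip',228,222),('timer',128,185)]:
    z=np.median(d[v-1:v+2,u-1:u+2]); print(n,world('top',u,v,z).round(3))
hsv=cv2.cvtColor(p,cv2.COLOR_BGR2HSV)
m=cv2.inRange(hsv,(100,130,60),(125,255,255));m[:,:175]=0;m[:,260:]=0;m[:160]=0;m[250:]=0
v,u=np.nonzero(m); P=np.array([world('top',a,b,d[b,a]) for a,b in zip(u,v)])
P=P[(P[:,2]<.03)&(P[:,2]>-.01)]
r=cv2.minAreaRect(P[:,:2].astype(np.float32)*1000); print(r,cv2.boxPoints(r),len(P))
```

```text
red [ 0.614 -0.304  0.054]
or [ 0.586 -0.166  0.053]
g1 [ 0.582 -0.244  0.054]
g2 [ 0.615 -0.372  0.046]
grip [0.49  0.196 0.129]
timer [0.614 0.493 0.041]
((552.2921142578125, 261.2938537597656), (0.0, 0.0), 0.0) [[552.2921  261.29385]
 [552.2921  261.29385]
 [552.2921  261.29385]
 [552.2921  261.29385]] 1
```

View pics/c1.png

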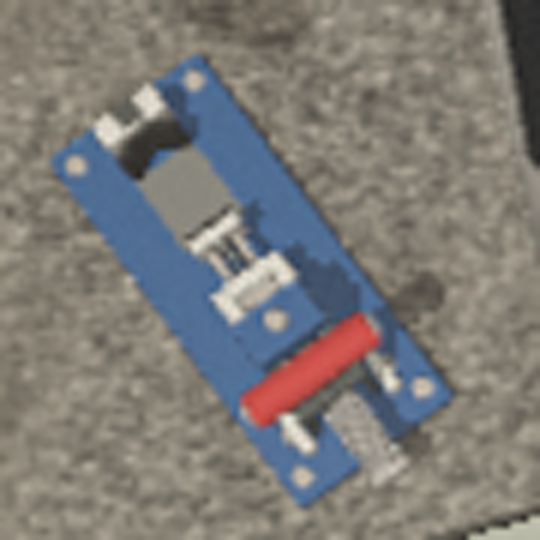

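```bash
cat >> h.py <<'E'
def onplane(name,u,v,z,T=None):
    a=world(name,u,v,0.0,T); b=world(name,u,v,1.0,T); return a+(b-a)*(z-a[2])/(b[2]-a[2])
E
python3 - <<'E'
from h import *
C=np.array([onplane('top',175+u/6-.4,160+v/6-.4,.012) for u,v in[(52,160),(203,52),(455,395),(305,508)]])
print(C.round(4))
x=(C[0]+C[1]-C[2]-C[3])/2; print(np.linalg.norm(x),np.linalg.norm(C[0]-C[1]))
x/=np.linalg.norm(x); y=np.cross([0,0,1],x); c=C.mean(0)-.006*x; c[2]=0
print('clamp',c,'yaw',np.degrees(np.arctan2(x[1],x[0])),'nest',c+.054*x)
print('grip cols', (np.array([.49,.196,0])-c)@np.array([x,y]).T)
for u,v in[(215,230),(262,290),(185,190)]:
    uu,vv=175+u/6-.4,160+v/6-.4; w=onplane('top',uu,vv,.05); print((w-c)@np.array([x,y]).T)
# wrist look from above, both
R0=robot.read_tcp_rot()
for yaw in (0,180,90,-90):
    a=np.arctan2(x[1],x[0])+np.radians(yaw)
    tx=np.array([np.cos(a),np.sin(a),0]); R=np.c_[tx,np.cross([0,0,-1],tx),[0,0,-1]]
    print(yaw,robot.ik(c+.02*x+[0,0,.25],R),robot.ik(c+.054*x+[0,0,.05],R))
E
```

```text
[[0.6144 0.3422 0.012 ]
 [0.6665 0.2701 0.012 ]
 [0.4968 0.1483 0.012 ]
 [0.4447 0.2187 0.012 ]]
0.20937712743151843 0.089035227454638
clamp [0.5507199  0.24130438 0.        ] yaw 35.8605972303721 nest [0.59448391 0.2729384  0.        ]
grip cols [-0.07575011 -0.00114606]
[0.0244763  0.00045524]
[-0.01174471 -0.00071449]
[0.04845048 0.00074468]
0 [ 42.04672697  14.70500919  -4.52003483   0.         -70.77495597
  83.81387027] [ 41.71076323  27.34703023 -13.81290784   0.         -48.84006193
  84.14983401]
180 [ 42.04672697  14.70500919  -4.52003483   0.         -70.77495597
 -96.18612973] [ 41.71076323  27.34703023 -13.81290784   0.         -48.84006193
 -95.85016599]
90 None None
-90 [ 42.04672697  14.70500919  -4.52003483   0.         -70.77495597
  -6.18612973] [ 41.71076323  27.34703023 -13.81290784   0.         -48.84006193
  -5.85016599]
```

```bash
cat >> h.py <<'E'
def Rdown(deg):
    a=np.radians(deg); tx=np.array([np.cos(a),np.sin(a),0]); return np.c_[tx,np.cross([0,0,-1],tx),[0,0,-1]]
E
python3 - <<'E'
from h import *
d=np.load('pics/top0.npy')
P=np.array([world('top',u,v,d[v,u]) for u in range(245,320,3) for v in range(100,210,3)])
print('analyser max z',P[:,2].max())
robot.goto([.555,.245,.22],Rdown(35.9-90))
T=tool();np.save('pics/T1.npy',T);save('wrist','w1');print(robot.read_t(),robot.read_force())
for yaw in(-76,104): print(robot.ik([.614,-.304,.2],Rdown(yaw)),robot.ik([.614,-.304,.016],Rdown(yaw)))
E
```

```text
analyser max z 1.2406536756213549
1.925 [-0.80480625  0.12597347 -0.38935621]
[-1.00837806e+01  2.23995732e+01 -4.09864542e-02  0.00000000e+00
 -6.75594404e+01  2.40837806e+01] [-10.08378056  31.91071712 -10.96544831   0.         -47.12383457
  24.08378056]
[-1.00837806e+01  2.23995732e+01 -4.09864542e-02  0.00000000e+00
 -6.75594404e+01 -1.55916219e+02] [ -10.08378056   31.91071712  -10.96544831    0.          -47.12383457
 -155.91621944]
```

View pics/w1.png

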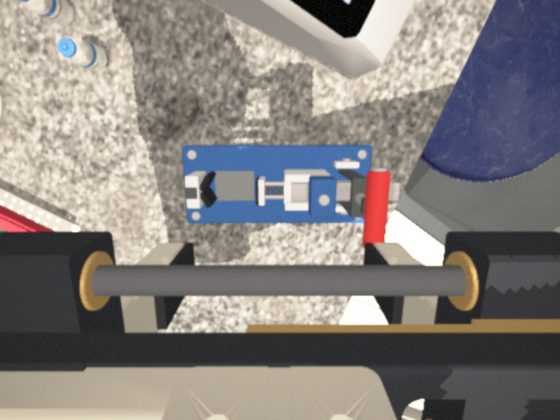

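The wrist view shows the clamp: plate corners near (182,146), (372,145) and (187,222), jaw at about (262,190), vee at about (205,190) and red grip from (377,172) to (373,240). I'll enlarge it and take the bottle look in the same round.

Run:
```python
from h import *
p=cv2.imread('pics/w1.png'); cv2.imwrite('pics/c2.png',cv2.resize(p[135:250,170:402],(696*800//696,int(115*800/232)),interpolation=cv2.INTER_CUBIC))
d=np.load('pics/top0.npy')
P=np.array([world('top',u,v,d[v,u]) for u in range(245,320,3) for v in range(100,210,3) if d[v,u]>0])
print('analyser max z',P[:,2].max())
robot.goto([.58,.0,.3],Rdown(-65))
robot.goto([.60,-.29,.18],Rdown(-76))
T=tool();np.save('pics/T2.npy',T);save('wrist','w2');print(robot.read_t())
```

```text
analyser max z 0.15540208691231494
4.1917
```

View pics/c2.png

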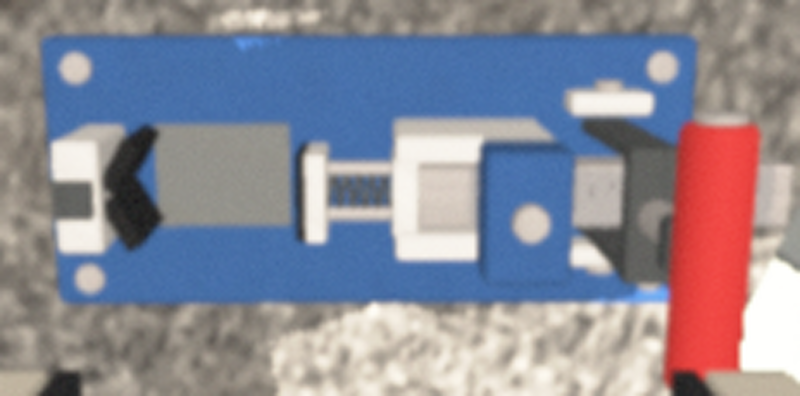

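View pics/w2.png

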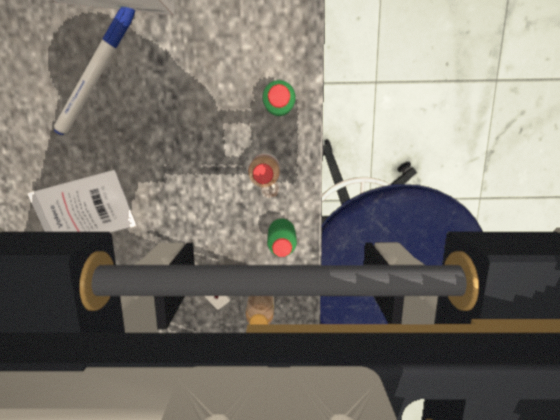

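Run:
```python
from h import *
T1,T2=np.load('pics/T1.npy'),np.load('pics/T2.npy')
px=[(42,37),(696,37),(62,302)]; L=np.array([(112,-45),(-100,-45),(112,45)])/1000
W=np.array([onplane('wrist',170+u/3.448-.35,135+v/3.448-.35,.012,T1) for u,v in px])[:,:2]
# rigid fit
lc,wc=L.mean(0),W.mean(0); z=((L-lc)@[1,1j]).conj()@((W-wc)@[1,1j]); a=np.angle(z)
R=np.array([[np.cos(a),-np.sin(a)],[np.sin(a),np.cos(a)]]); t=wc-R@lc
print('clamp',t,np.degrees(a),'resid mm',((L@R.T+t-W)*1000).round(1),'scale',np.linalg.norm(W[0]-W[1]),np.linalg.norm(W[0]-W[2]))
def loc(u,v,zz): return ((onplane('wrist',170+u/3.448-.35,135+v/3.448-.35,zz,T1)[:2]-t)@R*1000).round(1)
print('pad sq',loc(157,125,.012),loc(292,225,.012),'jawface',loc(300,145,.053),loc(300,240,.053),'vee notch',loc(108,190,.048),'vee tips',loc(150,130,.048),loc(158,222,.048))
print('grip ends',loc(722,122,.125+.0),loc(703,380,.125), 'bridge',loc(482,143,.089),loc(572,282,.089))
d=np.load('pics/w2.npy')
for n,u,v in[('red',262.5,174),('g',279,96),('g1',282,246)]:
    print(n,world('wrist',u,v,d[int(v),int(u)],T2).round(4),onplane('wrist',u,v,.056,T2).round(4))
p=cv2.imread('pics/w2.png');h=cv2.cvtColor(p,cv2.COLOR_BGR2HSV)
m=cv2.inRange(h,(0,150,90),(8,255,255))|cv2.inRange(h,(172,150,90),(180,255,255));m[:,:240]=0;m[:,290:]=0;m[:155]=0;m[195:]=0
v,u=np.nonzero(m);print(len(u),u.mean(),v.mean(),u.min(),u.max(),v.min(),v.max())
dd=d[v,u]; P=np.array([world('wrist',a,b,c,T2) for a,b,c in zip(u,v,dd)]); P=P[P[:,2]>.05]; print(P.mean(0),(P.min(0)+P.max(0))/2)
```

```text
clamp [0.55108427 0.24134017] 35.98315511698093 resid mm [[ 1.1  0. ]
 [-1.4 -1.6]
 [ 0.3  1.5]] scale 0.20907726399011745 0.08832833743479798
pad sq [ 75.7 -16.3] [32.3 17.1] jawface [ 26.5 -15.9] [26.9 12.5] vee notch [84.3 -1.6] vee tips [ 70.9 -19.6] [69.8  8.1]
grip ends [-73.6 -32.1] [-73.9  29.7] bridge [-23.  -21.9] [-48.   15.4]
red [ 0.6197 -0.3115  0.0571] [ 0.6197 -0.3113  0.056 ]
g [ 0.6214 -0.3771  0.0571] [ 0.6215 -0.3772  0.056 ]
g1 [ 0.5869 -0.2511  0.0565] [ 0.5868 -0.2509  0.056 ]
314 262.6592356687898 173.28980891719746 253 272 164 183
[ 0.61967135 -0.31216752  0.05753899] [ 0.61975564 -0.32853511  0.19635366]
```

The nest agrees in both views, at about (0.595, 0.273). Next I'll grasp the red bottle, closing twice at different yaws so it is centred both ways. Then carry it to above the nest.

Run:
```python
from h import *
b=np.array([.6196,-.3115,0]); z=lambda h:b+[0,0,h]
robot.move_gripper(.65)
robot.goto(z(.09),Rdown(-76)); robot.servo_line(z(.016),speed=.1)
print('f',robot.read_force())
robot.move_gripper(0); print('w1',robot.read_grip_width())
robot.move_gripper(.45)
robot.goto(z(.016),Rdown(-10))
robot.move_gripper(0); print('w2',robot.read_grip_width(),robot.read_finger_force(),robot.read_force())
robot.servo_line(z(.12),speed=.2); print(robot.read_force(),robot.read_grip_width())
robot.goto([.58,-.1,.3],Rdown(0)); 
n=np.array([.5947,.273,0]); robot.goto(n+[0,0,.13],Rdown(36))
print(robot.read_t(),robot.read_position()); save('side','s3')
p=cv2.imread('pics/s3.png'); cv2.imwrite('pics/s3c.png',cv2.resize(p[130:230,240:380],(784,560),interpolation=cv2.INTER_CUBIC))
```

```text
f [-0.21023909 -1.19217906  0.90867041]
w1 0.323476266973344
w2 0.33013823596085756 30.000069737434387 [ 0.73520179 -0.25545453  0.14376674]
[-0.30331572  0.45455764 -1.64533412] 0.32735418844768277
12.0333 [0.59530654 0.27212125 0.13069458]
```

View pics/s3c.png

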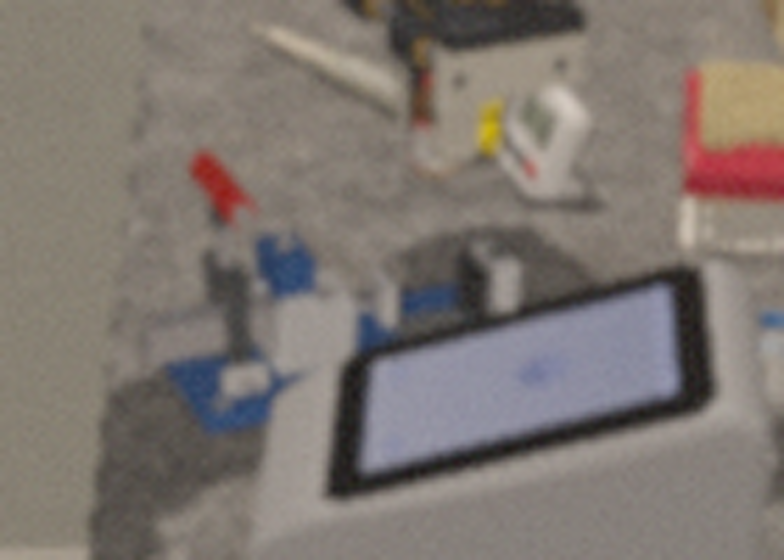

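Run:
```python
from h import *
d=np.load('pics/top0.npy')
P=np.array([world('top',u,v,d[v,u]) for u in range(100,330) for v in range(60,260) if d[v,u]>0])
a=np.radians(35.95);X=np.array([np.cos(a),np.sin(a)]);Y=np.array([-X[1],X[0]])
q=P[:,:2]-[.551,.2413]; x,y=q@X*1000,q@Y*1000; z=P[:,2]*1000
for zz in(30,80):
  for x0,x1 in((-190,-50),(-50,10),(10,100),(100,200)):
    m=(x>x0)&(x<x1)&(z>zz)&(z<400)
    for s,nm in((y<-25,'-y max'),(y>25,'+y min')):
        k=m&s
        if k.any(): i=np.argmax(y[k]) if nm[0]=='-' else np.argmin(y[k]); print(zz,x0,x1,nm,y[k][i].round(),x[k][i].round(),z[k][i].round())
```

```text
Traceback (most recent call last):
  File "h.py", line 8, in world
    f,cx,cy,c=K(name); p=np.array([(u-cx)/f*z,(v-cy)/f*z,z,1.0])
              ~^^^^^^
  File "h.py", line 6, in K
    c=robot.camera_info(name); return 210/np.tan(np.radians(c['vfov']/2)),c['cx'],c['cy'],c
ValueError: time passes only in moves, steps and waits
```

Run:
```python
from h import *
d=np.load('pics/top0.npy'); f,cx,cy,c=K('top')
u,v=np.meshgrid(np.arange(100,330),np.arange(60,260)); D=d[60:260,100:330]
M=np.linalg.inv(np.array(c['view'])); P=(M[:3,:3]@np.array([(u-cx)/f*D,(v-cy)/f*D,D]).reshape(3,-1)).T+M[:3,3]; P=P[D.ravel()>0]
a=np.radians(35.95);X=np.array([np.cos(a),np.sin(a)]);Y=np.array([-X[1],X[0]])
q=P[:,:2]-[.551,.2413]; x,y=q@X*1000,q@Y*1000; z=P[:,2]*1000
for zz in(30,80):
  for x0,x1 in((-190,-50),(-50,10),(10,100),(100,200)):
    m=(x>x0)&(x<x1)&(z>zz)&(z<400)
    for s,nm in((y<-35,'-y max'),(y>35,'+y min')):
        k=m&s
        if k.any(): i=np.argmax(y[k]) if nm[0]=='-' else np.argmin(y[k]); print(zz,x0,x1,nm,y[k][i].round(),x[k][i].round(),z[k][i].round())
```

```text
30 -190 -50 -y max -113.0 -76.0 35.0
30 -190 -50 +y min 35.0 -75.0 130.0
30 -50 10 -y max -123.0 -45.0 51.0
30 10 100 -y max -152.0 12.0 100.0
30 100 200 -y max -119.0 195.0 40.0
30 100 200 +y min 133.0 199.0 40.0
80 -190 -50 -y max -122.0 -63.0 80.0
80 -190 -50 +y min 35.0 -75.0 130.0
80 -50 10 -y max -126.0 -49.0 83.0
80 10 100 -y max -152.0 12.0 100.0
80 100 200 -y max -195.0 101.0 137.0
```

Run:
```python
from h import *
n=np.array([.5947,.273,0]); R=Rdown(36)
robot.servo_line(n+[0,0,.05],R,speed=.12); robot.servo_line(n+[0,0,.032],R,speed=.05); robot.dwell(.2)
f0=np.array(robot.read_force()); z=.032; print(f0,robot.read_position())
while z>.0255:
    z-=.0008; robot.servo_line(n+[0,0,z],speed=.03); f=np.array(robot.read_force())
    if f[2]-f0[2]>2.5: break
robot.dwell(.1);print('contact',z,robot.read_force(),robot.read_position())
robot.move_gripper(.55); print(robot.read_grip_width())
robot.servo_line(n+[0,0,.11],speed=.15); robot.servo_line(n+[-.02,-.01,.2],R,speed=.2)
T=tool();np.save('pics/T4.npy',T); save('wrist','w4'); save('top','t4'); print(robot.read_t())
p=cv2.imread('pics/w4.png'); q=cv2.imread('pics/t4.png')
im=np.zeros((420,800,3),np.uint8); im[:,:560]=p; im[:240,560:]=cv2.resize(q[175:225,185:235],(240,240),interpolation=cv2.INTER_CUBIC); cv2.imwrite('pics/c4.png',im)
```

```text
[-0.4137609  -0.2147563  -0.45200352] [0.59486276 0.27315317 0.03225592]
contact 0.02720000000000001 [-3.09070563 -0.28349451  5.01360403] [0.59475723 0.27305364 0.02793673]
0.5534335499091192
17.225
```

View pics/c4.png

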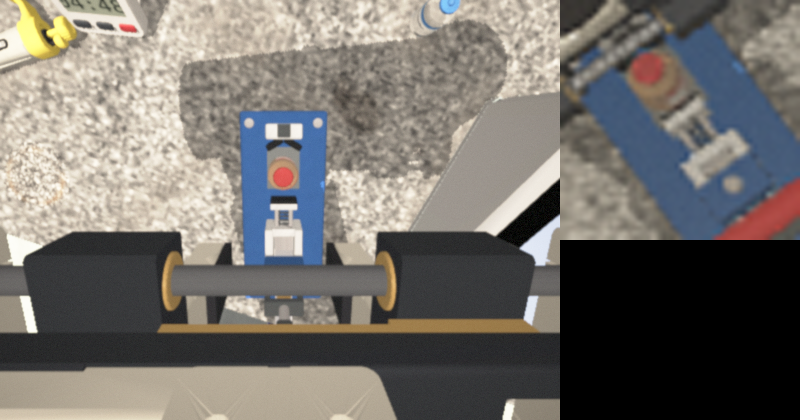

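The bottle stands upright at (283,177), in line with the vee (284,145) and jaw (284,200). Next is the handle: pinch it, draw it back to find the stop, and make the first stroke.

```bash
cat >> h.py <<'E'
A=np.radians(35.95); X=np.array([np.cos(A),np.sin(A),0]); Y=np.array([-X[1],X[0],0]); C0=np.array([.551,.2413,0])
def cl(x,y,z): return C0+X*x+Y*y+np.array([0,0,z])
RH=Rdown(35.95-90); DZ=-.016
def tcp(th,off): # TCP for lever angle th; off: measured x offset
    p=th-.128; return cl(-.070+.112*np.sin(p)+off,-.0005,.014+.112*np.cos(p)+DZ)
def meas(n=8):
    F=[];P=[]
    for _ in range(n): robot.dwell(.04); F.append(robot.read_force()); P.append(robot.read_position())
    F=np.mean(F,0);P=np.mean(P,0); return F@X,F[2],(P-C0)@X*1000,P[2]*1000
def wide(o): robot.move_gripper(o)
E
python3 - <<'E'
from h import *
T=np.load('pics/T4.npy'); c=onplane('wrist',283,177,.068,T)-C0; print('bottle in clamp',c@X*1000,c@Y*1000)
g=cl(-.0745,-.0005,.125+DZ)
robot.goto(g+[0,0,.06],RH); robot.servo_line(g,RH,speed=.1)
f0=meas(); print('free',f0)
robot.move_gripper(0); print('w',robot.read_grip_width()*88); m=meas(); print('gripped',m)
# pull back until stop
x=m[2]; th=np.arcsin((x+70)/112)+.128; print('th est',th)
for k in range(40):
    th-=.01; robot.servo_line(tcp(th,0),speed=.03); fx=np.array(robot.read_force())@X-f0[0]
    if fx>4: break
m=meas(); print('stop',th,m[0]-f0[0],m, robot.read_t())
np.save('cal.npy',[f0[0],m[2]])
E
```

```text
bottle in clamp 53.67133611724475 0.9873145597202238
free (np.float64(0.040089390476045095), np.float64(-0.03135926238280101), np.float64(-74.05143959690749), np.float64(109.64266770416751))
w 17.055864082466904
gripped (np.float64(0.2545270598819044), np.float64(0.2638481106249534), np.float64(-74.44189842607337), np.float64(109.0289415295862))
th est 0.08832978843789883
stop 0.028329788437898837 4.660707372349261 (np.float64(4.7007967628253065), np.float64(-25.943772334818668), np.float64(-81.2727923525478), np.float64(108.91603230282455)) 22.5083
```

Fz reads −26 N because my arc sits about 0.7 mm high. The tangential force is only about 1.4 N, so this isn't the stop yet. I'll null Fz along the arc and use the tangential component.

```bash
cat >> h.py <<'E'
import json,os
def load(): return json.load(open('st.json')) if os.path.exists('st.json') else dict(th=.0283,dz=0.0,off=0.0)
def store(s): json.dump(s,open('st.json','w'))
F0=np.array([.04,-.03])
def ft(th):
    F=np.array(robot.read_force()); p=th-.128; fx,fz=F@X-F0[0],F[2]-F0[1]
    return fx*np.cos(p)-fz*np.sin(p),fz     # tangential force on tool (+ = forward), Fz
def step(s,th,speed):
    s['th']=th; robot.servo_line(tcp(th,s['off'])+[0,0,s['dz']],speed=speed)
    t,fz=ft(th); s['dz']+=np.clip(fz*.012e-3,-.3e-3,.3e-3); return t,fz
def hold(s,n=6):
    r=[]
    for _ in range(n):
        robot.servo_line(tcp(s['th'],s['off'])+[0,0,s['dz']],speed=.02); robot.dwell(.04); r.append(ft(s['th'])); s['dz']+=np.clip(r[-1][1]*.008e-3,-.2e-3,.2e-3)
    r=np.array(r); x=(np.array(robot.read_position())-C0)@X*1000
    return r[-3:].mean(0).round(2),x.round(2)
E
python3 - <<'E'
from h import *
s=load(); print(hold(s,8),s)
th=s['th']
for k in range(20):
    th-=.007; t,fz=step(s,th,.03); print(round(th,3),round(t,2),round(fz,1),end=' | ')
    if t>4.5: break
print('\nstop',hold(s),robot.read_t()); store(s)
E
```

```text
(array([  1.03, -13.39]), np.float64(-80.73)) {'th': 0.0283, 'dz': np.float64(-0.0012459967072768684), 'off': 0.0}
0.021 1.77 -6.9 | 0.014 4.51 -5.1 | 
stop (array([5.49, 4.95]), np.float64(-82.15)) 27.0917
```

Run:
```python
from h import *
s=load(); z0=tcp(s['th'],s['off'])[2]; s['off']=.0021; s['th']=.002; s['dz']+=z0-tcp(.002,.0021)[2]
t0=robot.read_t(); step(s,.002,.03)
for th in(.09,.17,.215,.232,.242):
    t,fz=step(s,th,.06); print(th,round(t,2),round(fz,1),((np.array(robot.read_position())-C0)@X*1000).round(2),end=' | ')
print('\nend',hold(s,4),robot.read_t()-t0,robot.read_t()); store(s)
```

```text
0.09 0.09 9.9 -73.53 | 0.17 -0.06 8.9 -64.43 | 0.215 -0.86 8.7 -59.43 | 0.232 -1.72 9.4 -57.89 | 0.242 -1.95 8.7 -57.08 | 
end (array([-1.19,  6.89]), np.float64(-57.17)) 2.7833000000000006 29.875
```

```bash
cat >> h.py <<'E'
def xm(): return (np.array(robot.read_position())-C0)@X*1000
def step(s,th,speed):
    s['th']=th; robot.servo_line(tcp(th,s['off'])+X*s.get('dx',0)+[0,0,s['dz']],RH,speed=speed)
    t,fz=ft(th); s['dz']+=np.clip(fz*.012e-3,-.2e-3,.2e-3); return round(t,2),round(fz,1),xm().round(2)
E
python3 - <<'E'
from h import *
s=load(); print((RH.T@robot.read_tcp_rot()).round(4)); print((np.array(robot.read_position())-C0)@Y*1000,robot.read_position()[2],tcp(s['th'],s['off'])[2]+s['dz'],robot.read_grip_width()*88)
s['dz']=s['dz']
print(step(s,.242,.03),robot.read_t()); print(step(s,.242,.03),(RH.T@robot.read_tcp_rot()).round(4)); store(s)
E
```

```text
[[ 1.0e+00 -4.0e-04 -1.0e-04]
 [ 4.0e-04  1.0e+00  3.8e-03]
 [ 1.0e-04 -3.8e-03  1.0e+00]]
-0.5195944201755703 0.10860873625338177 0.109089160347475 17.342407338934613
(np.float64(-2.05), np.float64(6.6), np.float64(-57.24)) 30.125
(np.float64(-1.23), np.float64(6.2), np.float64(-57.29)) [[ 1.e+00 -4.e-04 -1.e-04]
 [ 4.e-04  1.e+00  4.e-03]
 [ 1.e-04 -4.e-03  1.e+00]]
```

Run:
```python
from h import *
s=load()
for dx in(.001,.002,.003):
    s['dx']=dx; print(dx,step(s,.242,.03),(np.array(robot.read_position())[2]*1000).round(2))
    if -ft(.242)[0]>5: break
print(robot.read_effort().round(2) if hasattr(robot.read_effort(),'round') else robot.read_effort(),robot.read_t()); store(s)
```

```text
0.001 (np.float64(-1.58), np.float64(6.5), np.float64(-56.64)) 108.55
0.002 (np.float64(-2.92), np.float64(7.1), np.float64(-55.91)) 108.49
0.003 (np.float64(-2.33), np.float64(7.0), np.float64(-55.21)) 108.45
[-7.500e-01 -4.254e+01  2.319e+01  5.620e+00  7.500e-01 -3.000e-02] 31.125
```

```bash
cat >> h.py <<'E'
def back(s):
    for th,dx in((.12,.0015),(.0,0)): s['dx']=dx; r=step(s,th,.07)
    return r
def fwd(s,dxe=.003):
    s['dx']=.0015; step(s,.13,.07); s['dx']=dxe; a=step(s,.22,.06); b=step(s,.242,.03)
    n=0
    while xm()<-55.5 and n<6: s['dx']+=min(.0012,max(.0004,(-55.2-xm())/1000)); b=step(s,.242,.03); n+=1
    r=[]
    for _ in range(5): robot.dwell(.05); r.append(ft(.242))
    return a,b,n,'PUSH',(-np.array(r).mean(0)).round(2),xm().round(2),round(s['dx'],4)
E
python3 - <<'E'
from h import *
s=load()
for k in range(2):
    print('back',back(s)); print(*fwd(s),robot.read_t(),flush=True); store(s)
E
```

```text
back (np.float64(3.31), np.float64(-10.9), np.float64(-82.14))
(np.float64(-1.05), np.float64(-10.2), np.float64(-55.33)) (np.float64(-3.93), np.float64(-7.7), np.float64(-53.65)) 0 PUSH [3.89 7.98] -53.65 0.003 33.075
back (np.float64(0.91), np.float64(-18.6), np.float64(-81.85))
(np.float64(-2.34), np.float64(-8.6), np.float64(-54.79)) (np.float64(-6.71), np.float64(-4.0), np.float64(-53.57)) 0 PUSH [6.58 3.6 ] -53.6 0.003 35.025
```

The arm hit the forward hard stop at x = −53.6, and the back stop at −82.1 matches the 28.6 mm range. That contaminates the force reading, so I'll back off a little and measure the push just short of the stop, without a new stroke. I'll also check the jaw from the top.

```bash
cat >> h.py <<'E'
def inch(s):
    # approach x=-54.9 closed loop, log push vs x
    out=[]
    for _ in range(8):
        e=-54.9-xm()
        if e<.35: break
        s['dx']+=min(max(e,.3),.9)*.8e-3; b=step(s,.242,.03); out.append((-b[0],b[2]))
    r=[]
    for _ in range(5): robot.dwell(.04); r.append(ft(.242))
    return [tuple(map(float,o)) for o in out],'PUSH',(-np.array(r).mean(0)).round(2),xm().round(2)
E
python3 - <<'E'
from h import *
s=load(); s['dx']=-.001; print(step(s,.205,.05)); s['dx']=-.002; print(step(s,.242,.03)); print(inch(s),s,robot.read_t()); store(s)
save('top','t5'); p=cv2.imread('pics/t5.png'); cv2.imwrite('pics/t5c.png',cv2.resize(p[160:250,175:265],(540,540),interpolation=cv2.INTER_CUBIC))
E
```

```text
(np.float64(-0.12), np.float64(-7.8), np.float64(-60.08))
(np.float64(0.29), np.float64(-3.7), np.float64(-56.07))
([(-0.35, -55.77), (1.48, -55.36), (1.72, -55.11)], 'PUSH', array([ 1.71, -3.07]), np.float64(-55.08)) {'th': 0.242, 'dz': np.float64(-0.0010397749774759817), 'off': 0.0021, 'dx': np.float64(-0.00021080902695558605)} 36.5583
```

View pics/t5c.png

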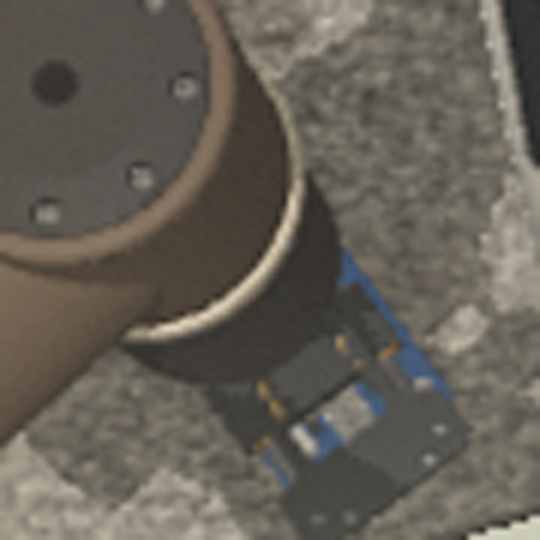

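The arm blocks the top view, but the push measured just short of the stop is 1.7 N, so the stroke was still empty. I'll continue one stroke at a time.

```bash
cat > stroke.py <<'E'
from h import *
import sys
s=load()
for k in range(int(sys.argv[1])):
    for th in(.12,.0): s['dx']=0; r=step(s,th,.07)
    if r[2]>-81.3: s['dx']=-.001; r=step(s,0,.03)
    print('back',tuple(map(float,r)))
    s['dx']=0; step(s,.13,.07); s['dx']=-.001; a=step(s,.225,.05); o=inch(s)
    print('fwd',tuple(map(float,a)),*o,'t',robot.read_t(),flush=True); store(s)
    if o[2][0]>4.5: break
E
python3 stroke.py 2
```

```text
back (1.99, 3.0, -82.01)
fwd (-1.97, 6.1, -58.0) [(3.86, -56.1), (3.62, -55.84), (4.92, -55.45), (5.2, -55.27), (5.99, -55.15)] PUSH [ 5.98 -7.99] -55.15 t 39.45
```

The push is now about 6.0 N, but with 8 N of Fz mixed in. I'll null Fz here and measure again before deciding.

Run:
```python
from h import *
s=load()
for _ in range(4):
    s['dz']+=.01e-3*ft(.242)[1]; b=step(s,.242,.02); print(tuple(map(float,b)))
s['dx']+=.0003; step(s,.242,.02)
r=[]
for _ in range(8): robot.dwell(.04); r.append(ft(.242))
r=-np.array(r); print(r.mean(0),r.std(0),xm(),robot.read_t()); store(s)
```

```text
(-5.83, 6.7, -55.19)
(-5.57, 5.8, -55.18)
(-5.59, 3.9, -55.15)
(-4.74, 2.9, -55.14)
[ 5.7323466  -3.65868038] [0.52049988 0.47115741] -54.96131386226959 41.0333
```

A repeat gives about 5.5 N, below 6.5, so one more stroke is needed.

```bash
python3 stroke.py 1
```

```text
back (1.93, -15.7, -82.14)
fwd (-3.77, -8.3, -58.72) [(4.9, -56.58), (5.65, -56.21), (7.33, -55.75), (8.16, -55.21)] PUSH [8.04 3.3 ] -55.24 t 43.6583
```

8.0 N, so it is clamped. Draw the handle right back, release, retreat and check.

Run:
```python
from h import *
s=load()
for th in(.12,.0): s['dx']=0; r=step(s,th,.07)
if r[2]>-82.0: s['dx']=-.0005; r=step(s,0,.03)
print(r); robot.move_gripper(.5)
p=np.array(robot.read_position()); robot.servo_line(p+[0,0,.09],RH,speed=.12)
n=np.array([.575,.263,.22]); robot.goto(n,Rdown(36)); 
save('wrist','w6'); robot.goto([.5,.05,.32],Rdown(0)); save('top','t6'); print(robot.read_t())
p=cv2.imread('pics/w6.png'); q=cv2.imread('pics/t6.png')
im=np.zeros((600,800,3),np.uint8); im[:,:400]=cv2.resize(p[100:280,220:340],(400,600)); im[:400,400:]=cv2.resize(q[160:250,175:265],(400,400),interpolation=cv2.INTER_CUBIC); cv2.imwrite('pics/c6.png',im)
```

```text
(np.float64(3.6), np.float64(-11.8), np.float64(-81.84))
48.7
```

View pics/c6.png

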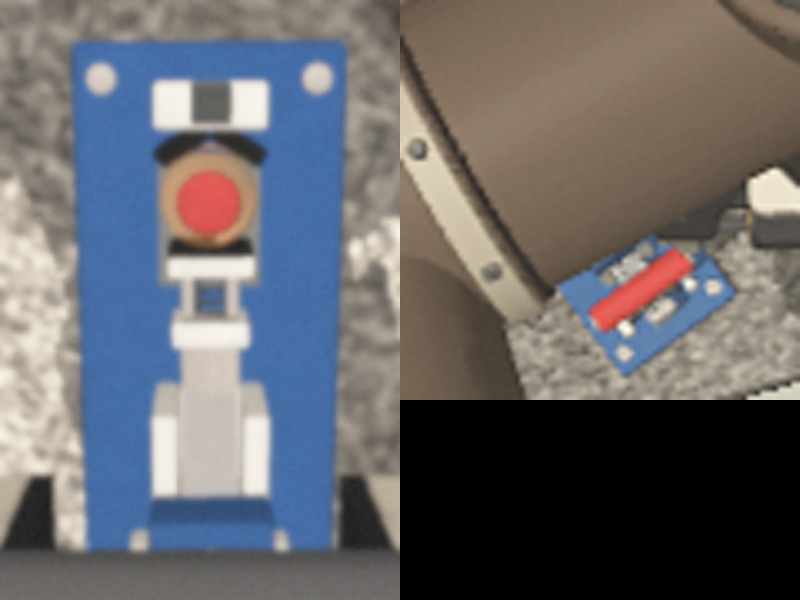

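The bottle is seated upright between jaw and vee (cap at (208,203) in the crop), and the grip has moved about 9 mm back from its start, to the rear stop. Nothing is touching the robot, so I'll hand it in.

```bash
python3 -c "
from rig import robot
print(robot.job_done(),robot.read_t())"
```

```text
the job is handed in; nothing more can be done
the job is handed in; nothing more can be done
```

The red-capped bottle is clamped upright in the blue clamp: the last stroke ended at 8.0 N (the one before at about 5.5 N), the handle is drawn right back, the orange bottle and timer were not touched, and I handed the job in at about 49 s.

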